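# Lock a camera carriage on a robot chassis with a ball-lock pin

## Task

Push the camera carriage fully home into the clevis on the mobile robot's deck, then lock it there: take the ball-lock pin from its rack with its two side buttons squeezed, slide it down through the three lined-up holes until its flange sits on the clevis, and let go so that the buttons spring out and the balls lock underneath. Work gently, feeling for the hole rather than forcing the pin or ramming the carriage, and leave the stepper motor, screwdriver and scanner puck where they are.

Things in the scene. Friction and masses are not known exactly. Their poses are not given: they have to be found in the camera images.
- chassis: Black four-wheeled robot chassis, fixed on the table, 320 mm long (x) by 276 mm wide over the wheels (y). Origin on the table under its middle; x points from the arm's side to its far (battery) end, z up. Its flat deck is 100 mm up and carries an aluminium clevis and a sliding camera carriage.
- deck_mark (a point): Point on the deck under pin_mark. Over it the clevis has two level cheeks 50 (x) by 70 (y) by 8 mm: the upper spans 154-162 mm above the table, the lower 134-142, the carriage's tongue runs between at 144-152. Each has a 14 mm through hole; 34 mm is free below. Nothing rises above the upper cheek near the hole but the camera mast.
- pin_mark (a point): Point on the chassis at (20, 0, 162) mm, level with the upper cheek's top. The clevis is clamped in a slot across the deck where it was last left: its hole has this point's x but lies up to 14 mm to either side along the chassis's y; that is not measured, see or feel for it. It stands on rubber mounts: pressed down with over 3 N it sinks 1 mm per 2.5 N (8 mm at most) and springs back.
- carriage (a joint): How far the carriage is pushed in along the chassis's +x, m: 0 is 55 mm out, 0.055 is fully home at a hard stop, its hole in line with those in the clevis. Starts at 0 to 0.02, slides with about 2 N, stays where it is left. The carriage, a light orange printed tongue 126 by 56 by 8 mm with a camera mast near its end towards the arm, goes sideways with the clevis.
- push_mark (a point): Point on the chassis at (-67, 0, 174.5) mm. Carriage home, the rubber pad's face on the back (chassis -x side) of its orange camera mast lies here; now it is 55 mm minus the joint value nearer the arm, and sideways with the clevis. Pad 40 mm wide, 38 tall, centred at this height; it gives 1 mm per 3 N (7 mm at most). Behind it 19 mm of tongue, 152 mm high, then bare deck.
- pin_grip (a point): Centre of the pin's black grip head, at the middle of its buttons; z up along the shank. Head 24 by 24 mm, from 22 mm below this point (the flange's top) to 18 mm above. A grey button 13 mm wide, 20 mm tall sticks out 3.5 mm from each of the +y and -y faces (31 mm over both); squeezed along y both go flush (24 mm over all). Pin weighs about 0.12 kg.
- pin_shoulder (a point): Centre of the underside of the pin's steel flange (29 mm across, 4 mm thick), 26 mm below pin_grip. Fully home, this face rests on the upper cheek.
- pin_nose (a point): Flat nose of the pin's steel shank, 44 mm below the shoulder, 70 mm below pin_grip. Shank 12 mm in diameter; nose 10 mm across, chamfer 1.5 mm long. Two balls stick out 3 mm from the shank's sides (pin's +x and -x), 33.5 mm below the shoulder; they sink in only while the buttons are squeezed, and with them out the pin cannot pass the holes either way.
- button_a (a joint): Button on the pin's +y face: 0 is fully out (balls out, locked), 0.0035 m is fully squeezed (balls in). Sprung, about 1.5 N to start and 4 N fully in.
- button_b (a joint): Button on the pin's -y face, the same; both buttons and both balls move together.
- rack: Light orange printed stand fixed on the table, 70 by 70 mm, 62 mm high, with a 22 mm hole in its top in which the pin stands upright and loose, its flange on the top face. Origin on the table under its middle. It stands to the left or the right of the chassis; an open grey bin, 90 mm square and 50 mm high, stands on the other side.
- motor: Bystander: a stepper motor, 42 mm square, 42 mm tall with a thin shaft on top. Origin at the centre of its underside.
- driver_grip (a point): Bystander: a screwdriver lying on the table; this point is on its handle.
- puck: Bystander: a round scanner puck, 70 mm across and 40 mm high. Origin at the centre of its underside.

How it is judged:
On the way, in this order (a step that is already met when the one before it is completed fails the run):
1. the carriage is pushed fully home (within 2 mm of its stop) (value of joint carriage above 0.053 m), for 0.2 s.
2. the pin, its buttons squeezed in, is pushed down through all three holes with its flange on the clevis (z of pin_grip in the frame of chassis between 0.178 and 0.1905 m and horizontal distance between pin_grip and pin_mark below 0.018 m and angle between the z axis of pin_grip and the z axis of chassis, either way round below 0.12 rad and value of joint carriage above 0.053 m and value of joint button_a above 0.0022 m), for 0.2 s.
At the end, for the whole second after the job is handed in: The carriage is home within 2 mm; the pin stands through all three holes, upright to the chassis within 0.12 rad, its shoulder no more than 2.5 mm above the clevis's upper face; both buttons are fully out (within 0.8 mm), so the balls are out below the lower cheek; the pin is at rest and let go (z of pin_grip in the frame of chassis between 0.186 and 0.1905 m and horizontal distance between pin_grip and pin_mark below 0.018 m and angle between the z axis of pin_grip and the z axis of chassis, either way round below 0.12 rad and value of joint carriage above 0.053 m and value of joint each of button_a, button_b below 0.0008 m and linear speed of pin below 0.02 m/s); the robot touches nothing.
It fails at once if the pin is pressed on the clevis or carriage with more than 30 N (contact force between pin and chassis above 30 N).
It fails at once if the robot presses on the chassis or carriage with more than 40 N (contact force between any of the fingers, the arm and chassis above 40 N).
It fails at once if the stepper motor, screwdriver or scanner puck is moved more than 20 mm (distance of any of motor, driver_grip, puck from where it was at the start of the episode above 0.02 m).
It also fails if it takes over 72 s, if anything falls off the work surface, if the arm or the gripper's body presses on something with over 40 N, if the wrist force passes 120 N, or if a joint passes its speed limit or range.

## Robot

A 6-joint arm with a two-finger parallel gripper is mounted at the origin on the work surface. World frame = base frame: x ahead of the robot, y to its left, z up, the work surface at z = 0. Lengths are in m, angles in rad, forces in N, time in s.
With the tool pointing down it reaches from about 0.275 to 0.85 m from the base axis. Payload 5.2 kg.
Tool frame: the origin (TCP) lies midway between the tips of the shut fingers; the grasp point (between the pads) lies 19 mm behind it; z points along the fingers, y is the direction in which the jaws open and shut (so a half turn about z gives the same grasp; the last joint's range is limited). The gripper opens to 85 mm and grips with 20 to 120 N. Pads are 22 mm wide; open, the fingers measure 114 mm over their backs; the gripper's body (76 mm by 85 mm) begins 54 mm behind the grasp point. The pads swing forward as they close: fully open they stand 13 mm farther back than shut.
Start: joints at [-1.551, 0.259, 1.535, -0, 1.348, -0.203], TCP at [0.122, -0.536, 0.231] pointing down, gripper open.
Joint ranges: [-3.14, 3.14], [-0.91, 2.08], [0.19, 2.58], [-1.22, 4.36], [0.22, 2.71], [-3.12, 3.12]. Speed limits (rad/s): [2.57, 2.57, 3.14, 3.14, 3.14, 3.14].

## Interface

Orientations are given as a unit quaternion [x, y, z, w].
In Python, from cell import env gives the robot as it stands.
- The arm moves only by the shell command python3 -m handwheel 'ROWS' [FORCE]. ROWS is JSON, a list of rows, each an object with "gripper": the opening, from 0 (shut) to 1 (fully open); "travel": the shift along the tool's x, y, z in cm, a list of three; "turn": the turn about the tool's z in degrees. In form: [{"gripper": gripper, "travel": [tx, ty, tz], "turn": turn}, ...]. A call has exactly 5 rows; each row shifts and turns the pose as measured when the row begins, along the tool's axes as they then stand; what a row does not reach is not made up. A row lasts 1/8 s, in which the tool goes at most 62.5 mm and 10.7 degrees, less where a joint would pass 70% of its speed; a pose out of reach is approached as far as the arm can. A call with a gripper value outside its range is refused whole. The fingers move at their own pace and stop on an object; FORCE is the grip in N (left out, the last holds). Time passes only in rows, so rows that do not move let the fingers close, or fill a call up. It gives the time, the measured TCP pose, the force and the opening at its end, in the units of the state.
- env.sense(): the state, without advancing time (a new reading comes with each control period).
- env.read_camera(name): name is "scene" or "top" or "wrist"; returns the picture (400x640x3 uint8, red, green, blue); there is no depth.
- env.calibration(name): a dict with "fx", "fy", "cx", "cy" (pixels), "R" (3x3) and "t" (3): a world point X has camera coordinates R X + t. Camera axes: x right, y down, z forward; pixel columns grow to the right and rows downward; lengths in m; the calibration is good to about 2 mm. A picture is of the moment at which its call begins: read the wrist's pose just before it. calibration takes no time and is no camera call; for the wrist camera it gives the pose at the moment of the call.
- env.close_job(): hands the job in, once; it reports no verdict.
The state is a dict: "time": time; "joint_positions": joint angles; "joint_velocities": joint speeds; "joint_torque": joint torques, N m; "position": TCP position; "tcp_rot": TCP orientation; "contact_force": force on the tool from outside, world axes, zero at the start; "moment": the same for the moment, N m; "opening": finger opening in m.
Only numpy, scipy, OpenCV 4.12 (cv2) and the standard library are available. Lean on these libraries where they do the work, as an engineer would, in place of code of your own. Each camera call takes 0.05 s, during which the arm holds its last target. There are 200 camera calls.

## Working session

There is one attempt and no reset: what is moved stays moved. The work goes in short steps, Python scripts to look and compute and a shell command to move; the robot and the scene stay as the last step left them, time stands still between calls to the robot, and variables do not carry over. Pictures are saved under pics/ and viewed, about 8 in all and at most 12, crops included, and the job is handed in when it is done.

```bash
ls; mkdir -p pics; python3 - <<'E'
from cell import env
import cv2,numpy as np
s=env.sense();print(s)
for n in("scene","top"):
    im=env.read_camera(n);cv2.imwrite(f"pics/{n}0.png",im[:,:,::-1])
    c=env.calibration(n);print(n,c)
E
```

```text
pics
{'time': 0.0, 'joint_positions': array([-1.55078412e+00,  2.59310563e-01,  1.53610733e+00, -1.10665284e-05,
        1.34800739e+00, -2.02810678e-01]), 'joint_velocities': array([ 6.85110297e-04,  3.47988269e-04, -1.38921142e-04,  7.75727910e-04,
       -6.79513724e-04,  5.32584000e-05]), 'joint_torque': array([-1.15486004e-03, -4.46034300e+01, -2.90579098e+01, -6.72997303e-04,
        1.17789864e-02,  6.80326451e-06]), 'position': array([ 0.12154325, -0.5358457 ,  0.23048243]), 'tcp_rot': array([ 9.93799608e-01,  1.11182277e-01,  7.82609290e-05, -9.12981257e-04]), 'contact_force': array([-0.05648874,  0.49626488,  0.27140463]), 'moment': array([-0.02465243,  0.02329098,  0.02695262]), 'opening': 0.08527461166341113}
scene {'fx': 488.06722271404436, 'fy': 488.06722271404436, 'cx': 324.4990924333454, 'cy': 191.8909465998636, 'R': array([[-0.39317919,  0.91914423, -0.02416629],
       [ 0.52503834,  0.20286212, -0.82654806],
       [-0.75481446, -0.33766973, -0.56234712]]), 't': array([ 0.18799791, -0.21427243,  1.71055431])}
top {'fx': 383.5338643665367, 'fy': 383.5338643665367, 'cx': 319.62587807521993, 'cy': 197.16248712351353, 'R': array([[-0.02077589, -0.99954702, -0.02177423],
       [-0.98623463,  0.02406289, -0.16359167],
       [ 0.16404152,  0.01807574, -0.98628781]]), 't': array([0.07336053, 0.61463484, 1.16057381])}
```

View pics/top0.png

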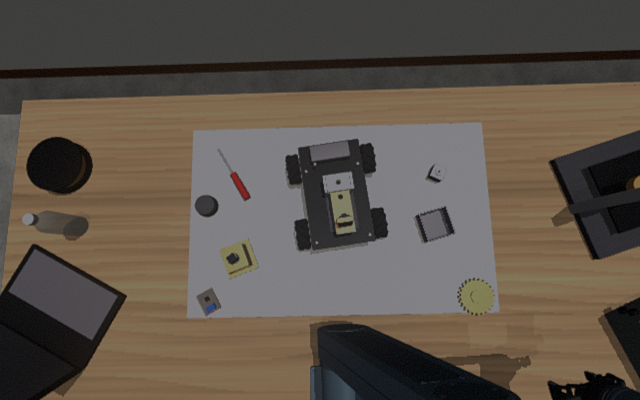

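View pics/scene0.png

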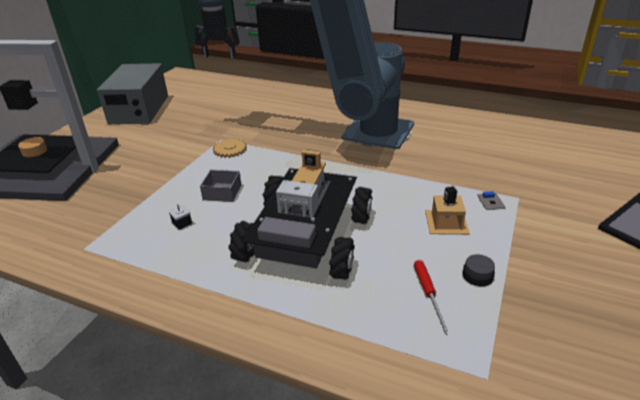

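The top view shows the rack on the left at about (238,258), the chassis around (337,197) slightly rotated, the clevis at (338,183) and the mast at (344,217). The bystanders are the puck at (206,206), the driver at (238,182) and the motor at (436,173). I'll enlarge the chassis and rack.

```bash
cat > h.py <<'E'
import numpy as np
def ray(c,u,v,z):
    d=np.array([(u-c["cx"])/c["fx"],(v-c["cy"])/c["fy"],1.]);R=np.array(c["R"]);o=-R.T@np.array(c["t"]);w=R.T@d
    return o+w*(z-o[2])/w[2]
def proj(c,X):
    p=np.array(c["R"])@np.array(X)+c["t"];return np.array([c["fx"]*p[0]/p[2]+c["cx"],c["fy"]*p[1]/p[2]+c["cy"]])
E
python3 - <<'E'
import cv2,numpy as np
im=cv2.imread("pics/top0.png")
a=cv2.resize(im[130:260,280:395],None,fx=4,fy=4,interpolation=cv2.INTER_CUBIC)
b=cv2.resize(im[225:290,205:270],None,fx=4,fy=4,interpolation=cv2.INTER_CUBIC)
o=np.zeros((520,720,3),np.uint8);o[:,:460]=a;o[:260,460:]=b
o=cv2.convertScaleAbs(o,alpha=1.6,beta=20)
for k in range(0,115,10): cv2.line(o,(k*4,0),(k*4,6),(0,255,0),1)
for k in range(0,130,10): cv2.line(o,(0,k*4),(6,k*4),(0,255,0),1)
cv2.imwrite("pics/crop1.png",o)
E
```

```text
(no output)
```

View pics/crop1.png

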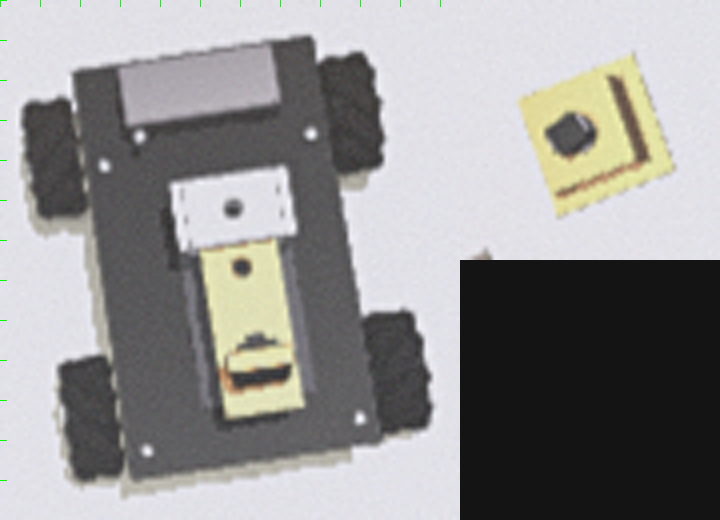

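```bash
python3 - <<'E'
from cell import env
from h import *
import json
c=env.calibration("top")
A=lambda x,y:(280+(x+.5)/4-.5,130+(y+.5)/4-.5)
B=lambda x,y:(205+(x-460+.5)/4-.5,225+(y+.5)/4-.5)
k=[ray(c,*A(*p),.1)[:2] for p in((73,71),(313,36),(131,478),(382,440))]
print("deck",np.round(k,4)); ctr=np.mean(k,0)
yaw=lambda d:np.degrees(np.arctan2(d[1],d[0]))
print("ctr",ctr,yaw(k[0]-k[2]),yaw(k[1]-k[3]),yaw(k[0]-k[1])-90,yaw(k[2]-k[3])-90)
h=ray(c,*A(233,208),.162);t=ray(c,*A(241,267),.152);print("hole",h,"carriage hole",t,np.linalg.norm((h-t)[:2]),yaw(h-t))
r=[ray(c,*B(*p),.0)[:2] for p in((519,98),(634,54),(675,170),(557,216))];print("rack",np.round(r,4),np.mean(r,0),yaw(r[0]-r[3]))
print("pin",ray(c,*B(571,133),.106))
print("motor",ray(c,436,173,.03),"puck",ray(c,206,206,.04),"drv",ray(c,240,185,.01))
w=env.calibration("wrist");s=env.sense();import numpy as np
from scipy.spatial.transform import Rotation as Ro
Rt=Ro.from_quat(s["tcp_rot"]).as_matrix();print(w, "tool\n",Rt.round(3)); o=-w["R"].T@w["t"];print("cam in tool",Rt.T@(o-s["position"]), (Rt.T@w["R"].T).round(3))
E
```

```text
deck [[ 0.7662  0.1228]
 [ 0.7893 -0.0639]
 [ 0.4524  0.0833]
 [ 0.4763 -0.1035]]
ctr [0.62105117 0.00967955] 7.1673050252069626 7.197246479172636 7.030554067079265 7.307289522784274
hole [0.64187369 0.00386664 0.162     ] carriage hole [ 0.60028581 -0.00097795  0.152     ] 0.041869111378306706 6.644461025722839
rack [[0.4619 0.3889]
 [0.4954 0.2957]
 [0.4019 0.2618]
 [0.3676 0.3563]] [0.43167992 0.32567515] 19.09807399448995
pin [0.43164274 0.31989086 0.106     ]
motor [ 0.689596   -0.31751653  0.03      ] puck [0.59825165 0.42374    0.04      ] drv [0.67014086 0.32229872 0.01      ]
{'fx': 280.2939539738996, 'fy': 280.2939539738996, 'cx': 320.4183965199384, 'cy': 202.9149947824614, 'R': array([[ 2.21554426e-01, -9.75147961e-01, -3.01009942e-04],
       [-9.31893831e-01, -2.11817946e-01,  2.94460600e-01],
       [-2.87206413e-01, -6.49585399e-02, -9.55663573e-01]]), 't': array([-0.54969184, -0.03961877,  0.37918834])} tool
 [[ 0.975  0.221 -0.   ]
 [ 0.221 -0.975  0.002]
 [ 0.    -0.002 -1.   ]]
cam in tool [ 7.40793404e-02 -4.68296850e-06 -1.43310197e-01] [[ 0.001 -0.956 -0.295]
 [ 1.     0.     0.001]
 [-0.001 -0.295  0.956]]
```

```bash
cat > d.py <<'E'
import sys
from h import *
from cell import env
from scipy.spatial.transform import Rotation as Ro
def delta(X,yaw=None):
    s=env.sense();R=Ro.from_quat(s["tcp_rot"]).as_matrix()
    y=np.degrees(np.arctan2(R[1,0],R[0,0]))
    print("t",round(s["time"],2),"pos",s["position"].round(4),"yaw",y.round(2),"tilt",R[:2,2].round(4),"F",s["contact_force"].round(2),"open",round(s["opening"],4))
    if X is not None: print("travel cm",(R.T@(np.array(X)-s["position"])*100).round(2),"turn",None if yaw is None else round((y-yaw+180)%360-180,2))
CH=np.array([.62105,.00968]);YAW=7.17
def ch(x,y,z):
    a=np.radians(YAW);return np.array([CH[0]+x*np.cos(a)-y*np.sin(a),CH[1]+x*np.sin(a)+y*np.cos(a),z])
if __name__=="__main__":
    a=list(map(float,sys.argv[1:])); 
    if a: delta(ch(*a[:3]),a[3] if len(a)>3 else YAW)
    else: delta(None)
E
python3 - <<'E'
from d import *
c=env.calibration("scene")
for z in(.18,.2,.21,.22,.23,.24):print(z,proj(c,ch(-.1,-.008,z)).round(1))
E
python3 d.py -.145 -.008 .231
python3 -m handwheel '[{"gripper":0,"travel":[4.5,-4.2,0],"turn":0},{"gripper":0,"travel":[4.5,-4.2,0],"turn":0},{"gripper":0,"travel":[4.5,-4.2,0],"turn":0},{"gripper":0,"travel":[4.5,-4.2,0],"turn":0},{"gripper":0,"travel":[4.5,-4.2,0],"turn":0}]' 40
python3 d.py -.145 -.008 .231
```

```text
0.18 [311.8 155.5]
0.2 [311.5 148.5]
0.21 [311.3 145. ]
0.22 [311.1 141.4]
0.23 [311.  137.7]
0.24 [310.8 134.1]
t 0.1 pos [ 0.1215 -0.5359  0.2305] yaw 12.77 tilt [-0.0001  0.0017] F [ 0.08 -0.82 -0.63] open 0.0852
travel cm [ 4.627e+01 -4.279e+01  4.000e-02] turn 5.6
time: 0.72
position: [0.2956, -0.2791, 0.2284]
tcp_rot: [0.994, 0.107, 0.0, -0.002]
contact_force: [1.1, -0.1, 0.9]
opening: 0.0003
t 0.72 pos [ 0.2956 -0.2791  0.2284] yaw 12.26 tilt [-0.      0.0047] F [ 1.08 -0.15  0.87] open 0.0003
travel cm [ 23.42 -21.8   -0.13] turn 5.09
```

```bash

python3 -m handwheel '[{"gripper":0,"travel":[4.5,-4.2,0],"turn":0},{"gripper":0,"travel":[4.5,-4.2,0],"turn":0},{"gripper":0,"travel":[4.5,-4.2,0],"turn":0},{"gripper":0,"travel":[4.5,-4.2,0],"turn":0},{"gripper":0,"travel":[3,-3,0],"turn":5}]'
python3 d.py -.145 -.008 .168
```

```text
time: 1.35
position: [0.4604, -0.0343, 0.2292]
tcp_rot: [0.998, 0.062, 0.001, -0.002]
contact_force: [-0.1, -0.2, 1.2]
opening: -0.0001
t 1.35 pos [ 0.4604 -0.0343  0.2292] yaw 7.16 tilt [0.001  0.0041] F [-0.14 -0.2   1.21] open -0.0001
travel cm [ 1.98 -1.54  6.13] turn -0.01
```

```bash

python3 -m handwheel '[{"gripper":0,"travel":[1,-1,2],"turn":0},{"gripper":0,"travel":[0.6,-0.5,2],"turn":0},{"gripper":0,"travel":[0,0,2],"turn":0},{"gripper":0,"travel":[0,0,0],"turn":0},{"gripper":0,"travel":[0,0,0],"turn":0}]'
python3 d.py -.12 -.008 .168
python3 - <<'E'
from cell import env
import cv2
im=env.read_camera("wrist");cv2.imwrite("pics/w1.png",im[:,:,::-1])
E
```

```text
time: 1.98
position: [0.4756, -0.0123, 0.1672]
tcp_rot: [0.998, 0.066, -0.0, -0.003]
contact_force: [-0.3, 0.2, 0.8]
opening: 0.0
t 1.98 pos [ 0.4756 -0.0123  0.1672] yaw 7.54 tilt [-0.0004  0.0052] F [-0.26  0.19  0.81] open 0.0
travel cm [ 2.7   0.46 -0.08] turn 0.37
```

View pics/w1.png

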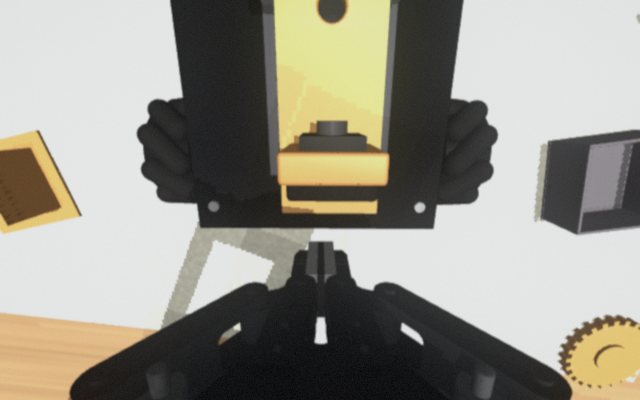

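The wrist view shows the fingers at column 320 and the mast pad at column 333, so I need to shift about 4.5 mm to tool +y and then push.

```bash

python3 -m handwheel '[{"gripper":0,"travel":[1,0.5,0],"turn":0},{"gripper":0,"travel":[1,0,0],"turn":0},{"gripper":0,"travel":[1,0,0],"turn":0},{"gripper":0,"travel":[1,0,0],"turn":0},{"gripper":0,"travel":[0.8,0,0],"turn":0}]'
python3 d.py -.078 -.008 .168
```

```text
time: 2.65
position: [0.5272, -0.0118, 0.169]
tcp_rot: [0.998, 0.065, 0.001, -0.002]
contact_force: [-2.0, -0.1, 1.5]
opening: -0.0002
t 2.65 pos [ 0.5272 -0.0118  0.169 ] yaw 7.46 tilt [0.0009 0.0042] F [-1.98 -0.07  1.47] open -0.0002
travel cm [ 1.78 -0.15  0.1 ] turn 0.29
```

```bash

python3 -m handwheel '[{"gripper":0,"travel":[0.6,0,0],"turn":0},{"gripper":0,"travel":[0.5,0,0],"turn":0},{"gripper":0,"travel":[0.4,0,0],"turn":0},{"gripper":0,"travel":[0.3,0,0],"turn":0},{"gripper":0,"travel":[0.3,0,0],"turn":0}]'
python3 d.py -.078 -.008 .168
```

```text
time: 3.28
position: [0.5485, -0.009, 0.1688]
tcp_rot: [0.998, 0.065, -0.001, -0.002]
contact_force: [-7.6, -1.9, 3.4]
opening: -0.0002
t 3.27 pos [ 0.5485 -0.009   0.1688] yaw 7.49 tilt [-0.0019  0.0036] F [-7.63 -1.92  3.42] open -0.0002
travel cm [-0.36 -0.15  0.08] turn 0.32
```

```bash

python3 -m handwheel '[{"gripper":0,"travel":[0.3,0,0],"turn":0},{"gripper":0,"travel":[0.2,0,0],"turn":0},{"gripper":0,"travel":[0.1,0,0],"turn":0},{"gripper":0,"travel":[0.1,0,0],"turn":0},{"gripper":0,"travel":[0.1,0,0],"turn":0}]'
python3 d.py -.078 -.008 .168
```

```text
time: 3.9
position: [0.5475, -0.0092, 0.1684]
tcp_rot: [0.998, 0.066, -0.011, -0.001]
contact_force: [-5.5, -1.1, 6.5]
opening: 0.0001
t 3.9 pos [ 0.5475 -0.0092  0.1684] yaw 7.52 tilt [-0.0212  0.0012] F [-5.52 -1.13  6.53] open 0.0001
travel cm [-0.27 -0.16  0.05] turn 0.35
```

```bash

python3 -m handwheel '[{"gripper":0,"travel":[-3,0,0],"turn":0},{"gripper":0,"travel":[-2,0,-2],"turn":0},{"gripper":0,"travel":[-0.5,-2,-3],"turn":0},{"gripper":0.5,"travel":[-0.5,-5,-1],"turn":0},{"gripper":1,"travel":[-0.5,-5.5,0],"turn":0}]'
python3 - <<'E'
from d import *
delta([.4316,.3199,.19],7)
E
```

```text
time: 4.53
position: [0.4699, 0.1061, 0.2324]
tcp_rot: [0.998, 0.062, -0.007, -0.002]
contact_force: [0.4, 0.7, 0.6]
opening: 0.0359
t 4.53 pos [0.4699 0.1061 0.2324] yaw 7.07 tilt [-0.0142  0.0028] F [0.35 0.7  0.65] open 0.0359
travel cm [ -1.11 -21.67   4.35] turn 0.07
```

```bash

python3 -m handwheel '[{"gripper":1,"travel":[-0.3,-5.5,0.5],"turn":0},{"gripper":1,"travel":[-0.3,-5.5,1],"turn":0},{"gripper":1,"travel":[-0.3,-5.5,1],"turn":0},{"gripper":1,"travel":[-0.2,-4.5,1.5],"turn":0},{"gripper":1,"travel":[0,0,0],"turn":0}]'
python3 - <<'E'
from d import *
import cv2
delta([.4316,.3199,.19],7)
im=env.read_camera("wrist");cv2.imwrite("pics/w2.png",im[:,:,::-1])
c=env.calibration("wrist");print(proj(c,[.4316,.3199,.106]))
im=env.read_camera("top");cv2.imwrite("pics/t2.png",im[:,:,::-1])
t=env.calibration("top")
b=cv2.resize(im[130:260,280:395],None,fx=4,fy=4,interpolation=cv2.INTER_CUBIC)[:,:,::-1];b=cv2.convertScaleAbs(b,alpha=1.6,beta=20)
w=cv2.imread("pics/w2.png");u,v=map(int,proj(c,[.4316,.3199,.106]))
o=np.zeros((520,800,3),np.uint8)
o[:,:460]=b;y0=max(0,min(400-170,v-85));x0=max(0,u-85);o[:340,460:]=cv2.resize(w[y0:y0+170,x0:x0+170],(340,340),interpolation=cv2.INTER_CUBIC);print(x0,y0)
cv2.imwrite("pics/crop2.png",o)
E
```

```text
time: 5.15
position: [0.4329, 0.3248, 0.1946]
tcp_rot: [0.998, 0.063, -0.002, -0.004]
contact_force: [-0.9, -0.1, 0.4]
opening: 0.0855
t 5.15 pos [0.4329 0.3248 0.1946] yaw 7.24 tilt [-0.0044  0.0084] F [-0.85 -0.14  0.42] open 0.0855
travel cm [-0.19  0.47  0.46] turn 0.24
[324.58350918 208.05593156]
239 123
```

View pics/crop2.png

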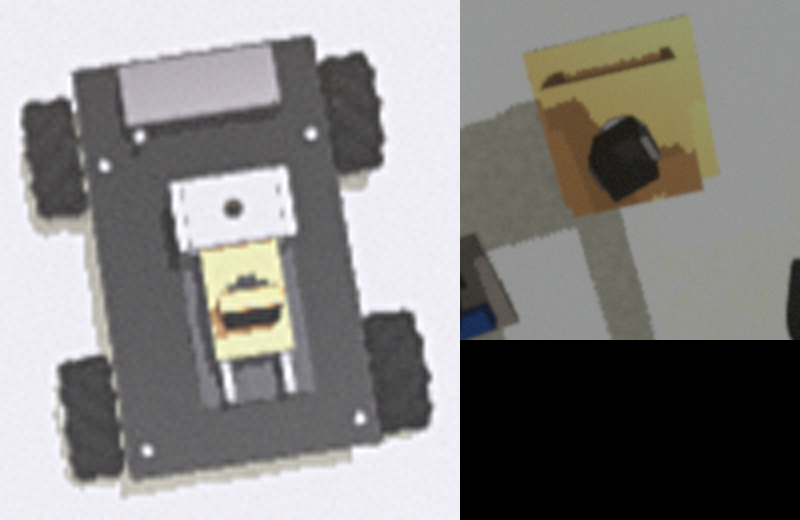

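The carriage is home. I need a sharper look at the pin head (near wrist pixel (321,200)) to get its yaw.

```bash
python3 - <<'E'
import cv2
w=cv2.imread("pics/w2.png")[172:232,292:352]
cv2.imwrite("pics/crop3.png",cv2.convertScaleAbs(cv2.resize(w,None,fx=9,fy=9,interpolation=cv2.INTER_CUBIC),alpha=2.2,beta=10))
E
```

```text
(no output)
```

View pics/crop3.png

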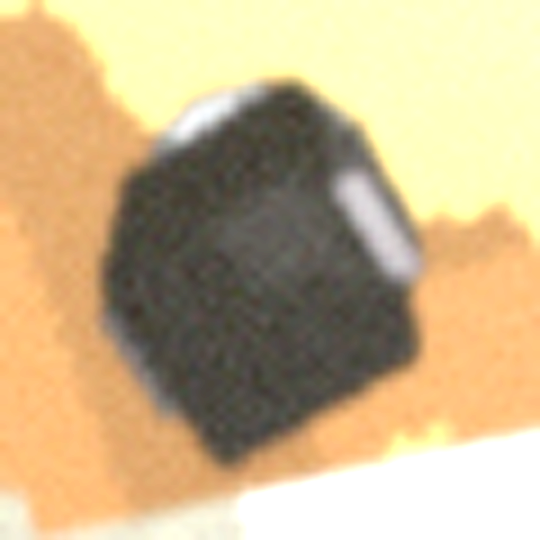

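```bash
python3 - <<'E'
from d import *
c=env.calibration("wrist");f=lambda x,y:(292+(x+.5)/9-.5,172+(y+.5)/9-.5)
B=ray(c,*f(228,463),.106)[:2];R=ray(c,*f(417,357),.106)[:2]
d=R-B;print(B,R,np.linalg.norm(d));d/=np.linalg.norm(d);n=np.array([-d[1],d[0]])
print("pin y axis yaw",np.degrees(np.arctan2(d[1],d[0])));C=(B+R)/2
for s in(1,-1):print(C+s*n*.012)
b1=[ray(c,*f(*p),.098)[:2] for p in((345,180),(410,272))];b1=np.mean(b1,0)
print("btn",b1,b1-d*.0155)
print(env.sense()["joint_positions"])
P=b1-d*.0155
ty=np.degrees(np.arctan2(d[1],d[0]))+90
delta([*(C+n*.012),.13],ty)
E
```

```text
[0.41735217 0.32372426] [0.43067783 0.306768  ] 0.021565895795460928
pin y axis yaw -51.836739802220066
[0.43345004 0.32266098]
[0.41457996 0.30783128]
btn [0.44110349 0.31178237] [0.43152597 0.3239693 ]
[0.42683832 0.26735992 1.61311041 0.0085451  1.26018535 1.87121347]
t 5.25 pos [0.4343 0.3224 0.1958] yaw 7.09 tilt [-0.0025  0.0078] F [-0.46 -0.31  0.06] open 0.0857
travel cm [-0.07  0.02  6.58] turn -31.07
```

```bash

python3 -m handwheel '[{"gripper":1,"travel":[0,0,1],"turn":-10},{"gripper":1,"travel":[0,0,1],"turn":-10},{"gripper":1,"travel":[0,0,1],"turn":-9},{"gripper":1,"travel":[0,0,1],"turn":0},{"gripper":1,"travel":[0,0,0],"turn":0}]'
python3 - <<'E'
from d import *
import cv2
c=env.calibration("wrist");im=env.read_camera("wrist")
delta([.4317,.324,.069],38)
u,v=proj(c,[.4317,.324,.106]);print(u,v);x0=int(u)-50;y0=int(v)-50
print(x0,y0,c["R"].tolist(),c["t"].tolist())
cv2.imwrite("pics/crop4.png",cv2.convertScaleAbs(cv2.resize(im[y0:y0+100,x0:x0+100,::-1],None,fx=6,fy=6,interpolation=cv2.INTER_CUBIC),alpha=2.2,beta=10))
E
```

```text
time: 5.88
position: [0.4391, 0.3173, 0.1577]
tcp_rot: [0.95, 0.311, 0.003, -0.004]
contact_force: [0.0, -0.6, 0.7]
opening: 0.0852
t 5.92 pos [0.4395 0.3175 0.1583] yaw 36.27 tilt [0.0052 0.0095] F [ 0.22 -0.68  0.04] open 0.0853
travel cm [-0.33 -0.94  8.93] turn -1.73
307.833827169581 223.90165411678962
257 173 [[0.5916859261876848, -0.8061578712350876, -0.004153480123388412], [-0.7716199775219527, -0.5678136408083754, 0.286688471342955], [-0.23347457043636421, -0.1664246254544409, -0.9580148584452678]] [-0.003178351313897893, 0.5023384744654942, 0.46524709821389293]
```

View pics/crop4.png

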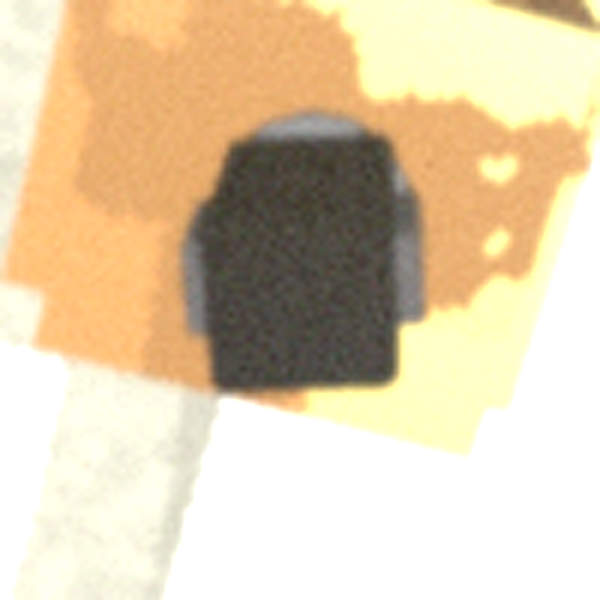

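```bash
python3 - <<'E'
from d import *
c=env.calibration("wrist");f=lambda x,y:(257+(x+.5)/6-.5,173+(y+.5)/6-.5)
B=ray(c,*f(215,388),.106)[:2];R=ray(c,*f(395,382),.106)[:2]
d=R-B;L=np.linalg.norm(d);d/=L;n=np.array([-d[1],d[0]])
C=(B+R)/2+n*.012;print(L,C);delta([*C,.069],np.degrees(np.arctan2(d[1],d[0]))+90)
E
```

```text
0.022777336876945352 [0.43266763 0.32582145]
t 5.92 pos [0.4395 0.3175 0.1583] yaw 36.27 tilt [0.0052 0.0095] F [ 0.22 -0.68  0.04] open 0.0853
travel cm [-0.15 -1.03  8.93] turn -2.2
```

```bash

python3 -m handwheel '[{"gripper":1,"travel":[-0.1,-0.7,0],"turn":-2},{"gripper":1,"travel":[0,-0.3,1.5],"turn":0},{"gripper":1,"travel":[0,0,1.5],"turn":0},{"gripper":1,"travel":[0,0,1],"turn":0},{"gripper":1,"travel":[0,0,0],"turn":0}]'
python3 - <<'E'
from d import *
delta([.4327,.3258,.069],38)
E
```

```text
time: 6.55
position: [0.4323, 0.326, 0.1157]
tcp_rot: [0.945, 0.328, 0.004, -0.004]
contact_force: [-0.3, 1.3, 0.4]
opening: 0.0857
t 6.55 pos [0.4323 0.326  0.1157] yaw 38.27 tilt [0.0054 0.0096] F [-0.3   1.32  0.42] open 0.0857
travel cm [-0.03  0.06  4.67] turn 0.27
```

```bash

python3 -m handwheel '[{"gripper":1,"travel":[0,0,1.8],"turn":0},{"gripper":1,"travel":[0,0,1.5],"turn":0},{"gripper":1,"travel":[0,0,1.0],"turn":0},{"gripper":1,"travel":[0,0,0.2],"turn":0},{"gripper":1,"travel":[0,0,0],"turn":0}]'
python3 - <<'E'
from d import *
delta([.4327,.3258,.0695],38)
E
```

```text
time: 7.18
position: [0.4338, 0.3268, 0.0696]
tcp_rot: [0.945, 0.328, 0.005, -0.004]
contact_force: [0.2, -0.4, 0.3]
opening: 0.0855
t 7.17 pos [0.4338 0.3268 0.0696] yaw 38.25 tilt [0.007  0.0103] F [ 0.15 -0.44  0.32] open 0.0855
travel cm [-0.15  0.02  0.01] turn 0.25
```

```bash

python3 -m handwheel '[{"gripper":0,"travel":[-0.1,0,0],"turn":0},{"gripper":0,"travel":[0,0,0],"turn":0},{"gripper":0,"travel":[0,0,0],"turn":0},{"gripper":0,"travel":[0,0,0],"turn":0},{"gripper":0,"travel":[0,0,0],"turn":0}]' 50
python3 d.py
```

```text
time: 7.8
position: [0.4339, 0.3267, 0.0712]
tcp_rot: [0.945, 0.328, 0.007, -0.004]
contact_force: [-0.3, 0.1, -1.7]
opening: 0.0235
t 7.8 pos [0.4339 0.3267 0.0712] yaw 38.25 tilt [0.0099 0.0116] F [-0.27  0.12 -1.65] open 0.0235
```

```bash

python3 -m handwheel '[{"gripper":0,"travel":[0,0,-2],"turn":0},{"gripper":0,"travel":[0,0,-4],"turn":0},{"gripper":0,"travel":[0,0,-5.5],"turn":0},{"gripper":0,"travel":[0,0,-6],"turn":0},{"gripper":0,"travel":[0,0,-4],"turn":0}]'
python3 d.py .02 -.008 .26 7.17
```

```text
time: 8.43
position: [0.4288, 0.3226, 0.2862]
tcp_rot: [0.945, 0.328, -0.0, -0.003]
contact_force: [1.2, -0.3, -1.8]
opening: 0.0237
t 8.43 pos [0.4288 0.3226 0.2862] yaw 38.24 tilt [-0.003   0.0056] F [ 1.18 -0.3  -1.77] open 0.0237
travel cm [-2.97 38.21  2.38] turn 31.07
```

```bash

python3 -m handwheel '[{"gripper":0,"travel":[-0.4,5.4,0],"turn":0},{"gripper":0,"travel":[-0.4,5.4,0],"turn":0},{"gripper":0,"travel":[-0.4,5.4,0],"turn":0},{"gripper":0,"travel":[-0.4,5.4,0.5],"turn":0},{"gripper":0,"travel":[-0.4,5.4,0.5],"turn":0}]'
python3 d.py .02 -.008 .26 7.17
```

```text
time: 9.05
position: [0.5842, 0.0974, 0.2792]
tcp_rot: [0.943, 0.332, 0.004, -0.004]
contact_force: [0.8, 0.8, -0.9]
opening: 0.0234
t 9.05 pos [0.5842 0.0974 0.2792] yaw 38.77 tilt [0.0053 0.0103] F [ 0.77  0.75 -0.89] open 0.0234
travel cm [-1.36 10.88  1.85] turn 31.6
```

```bash

python3 -m handwheel '[{"gripper":0,"travel":[-0.8,5,0.5],"turn":0},{"gripper":0,"travel":[-0.6,4.6,0.5],"turn":0},{"gripper":0,"travel":[0,0,0],"turn":10.6},{"gripper":0,"travel":[0,0,0],"turn":10.6},{"gripper":0,"travel":[0,0,0],"turn":10.4}]'
python3 - <<'E'
from d import *
import cv2
c=env.calibration("wrist");im=env.read_camera("wrist")
delta(ch(.02,-.008,.26),YAW)
cv2.imwrite("pics/w5.png",im[:,:,::-1]);np.savez("w5.npz",**c)
print("hole proj",proj(c,ch(.02,-.008,.162)))
cv2.imwrite("pics/crop5.png",cv2.convertScaleAbs(cv2.resize(im[100:300,220:420,::-1],None,fx=3,fy=3,interpolation=cv2.INTER_CUBIC),alpha=1.5,beta=10))
E
```

```text
time: 9.68
position: [0.6352, 0.0051, 0.2626]
tcp_rot: [0.999, 0.054, -0.001, -0.005]
contact_force: [-0.2, -0.5, -2.1]
opening: 0.0231
t 9.72 pos [0.6352 0.0052 0.2625] yaw 5.82 tilt [-0.0029  0.0108] F [ 0.18  0.89 -1.97] open 0.0232
travel cm [0.66 0.16 0.25] turn -1.35
hole proj [322.86774852 194.63616679]
```

View pics/crop5.png

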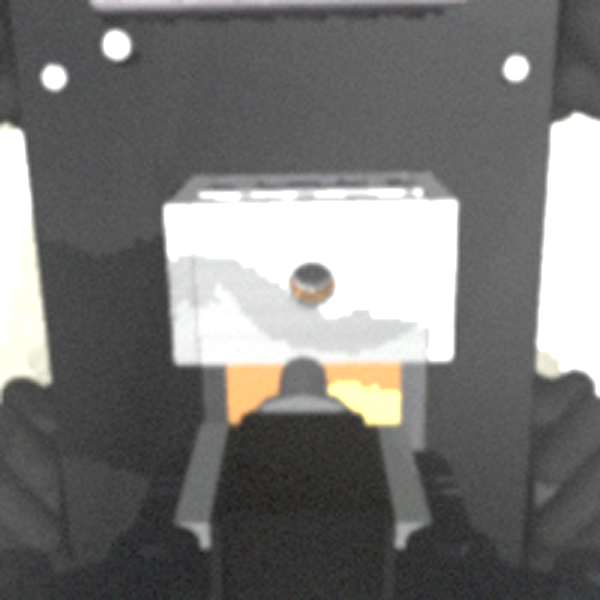

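The close view shows the hole at crop (312,285) and the pin's nose, with its far edge at crop (302,357). I'll compute the offset between them.

```bash
cat > off.py <<'E'
from d import *
c=dict(np.load("w5.npz"));f=lambda x,y:(220+(x+.5)/3-.5,100+(y+.5)/3-.5)
h=ray(c,*f(312,285),.162)
s=env.sense();R=Ro.from_quat(s["tcp_rot"]).as_matrix()
for dz in(.050,.052,.054):
    n=ray(c,*f(303,357),s["position"][2]-dz)-R[:,0]*.005
    print(dz,"nose",n,"nose in tool mm",R.T@(n-s["position"])*1e3)
    print("  travel cm",(R.T@(h-n)*100).round(2))
print("hole",h,"vs top (.6419,.0039)"); a=np.radians(YAW);d=h[:2]-CH
print("hole in chassis",d[0]*np.cos(a)+d[1]*np.sin(a),-d[0]*np.sin(a)+d[1]*np.cos(a))
E
python3 off.py
```

```text
0.05 nose [0.63248936 0.00479774 0.212506  ] nose in tool mm [-2.59486407  0.6417246  49.99169053]
  travel cm [0.94 0.28 5.05]
0.052 nose [0.63174648 0.00473343 0.210506  ] nose in tool mm [-3.33681524  0.65239237 51.99304138]
  travel cm [1.01 0.28 4.85]
0.054 nose [0.63100359 0.00466912 0.208506  ] nose in tool mm [-4.07876642  0.66306015 53.99439223]
  travel cm [1.09 0.28 4.65]
hole [0.64194443 0.00351943 0.162     ] vs top (.6419,.0039)
hole in chassis 0.01996211155501549 -0.00872030868356056
```

```bash
cat > go.py <<'E'
import sys
from d import *
H=np.array([.64194,.00352]);off=np.array([-.0032,.00065,.052])
s=env.sense();R=Ro.from_quat(s["tcp_rot"]).as_matrix();zn=float(sys.argv[1])
n=s["position"]+R@off;T=np.array([*H,zn])
delta(None);print("nose",n.round(4),"shoulder z",round(n[2]+.044,4),"travel cm",(R.T@(T-n)*100).round(2))
E
python3 -m handwheel '[{"gripper":0,"travel":[0.6,0.2,0.5],"turn":-1},{"gripper":0,"travel":[0.4,0.1,1],"turn":0},{"gripper":0,"travel":[0,0,1],"turn":0},{"gripper":0,"travel":[0,0,0.5],"turn":0},{"gripper":0,"travel":[0,0,0],"turn":0}]'
python3 go.py .168
```

```text
time: 10.35
position: [0.6452, 0.004, 0.2283]
tcp_rot: [0.998, 0.065, -0.003, -0.006]
contact_force: [-0.4, 0.4, -1.0]
opening: 0.0235
t 10.35 pos [0.6452 0.004  0.2283] yaw 7.45 tilt [-0.0064  0.0114] F [-0.36  0.45 -1.04] open 0.0235
nose [0.6418 0.0036 0.1763] shoulder z 0.2203 travel cm [0.02 0.02 0.83]
```

```bash
python3 - <<'E'
from d import *
import cv2
c=env.calibration("wrist");im=env.read_camera("wrist");np.savez("w6.npz",**c)
u,v=proj(c,[.6419,.0035,.162]);print(u,v);x0,y0=int(u)-60,int(v)-60;print(x0,y0)
cv2.imwrite("pics/crop6.png",cv2.convertScaleAbs(cv2.resize(im[y0:y0+120,x0:x0+120,::-1],None,fx=5,fy=5,interpolation=cv2.INTER_CUBIC),alpha=1.4,beta=10))
E
```

```text
321.00716369596176 217.83572425390594
261 157
```

View pics/crop6.png

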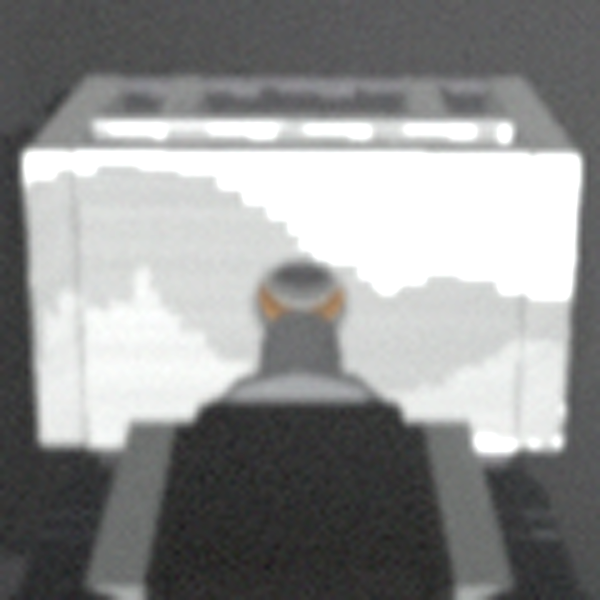

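```bash
python3 - <<'E'
from d import *
c=dict(np.load("w6.npz"));f=lambda x,y:(261+(x+.5)/5-.5,157+(y+.5)/5-.5)
e=ray(c,*f(300,262),.162);l=ray(c,*f(255,303),.162);r=ray(c,*f(345,303),.162)
s=env.sense();R=Ro.from_quat(s["tcp_rot"]).as_matrix();ax=np.array([np.cos(.125),np.sin(.125),0])
print(np.linalg.norm(l-r));h=e-ax*.007;print("hole",h,(l+r)/2)
n=ray(c,*f(301.5,310),.1763)-ax*.005;print("nose",n,"nose in tool",R.T@(n-s["position"]));print("travel",R.T@(h-n)*100)
E
python3 go.py .168
```

```text
0.014311119999089052
hole [0.64226574 0.00391573 0.162     ] [0.64239027 0.00389388 0.162     ]
nose [0.6416363  0.00345087 0.1763    ] nose in tool [-0.00346731  0.00069538  0.05232204]
travel [ 0.07482801 -0.02068962  1.43003342]
t 10.4 pos [0.6453 0.004  0.2286] yaw 7.45 tilt [-0.006   0.0114] F [-0.1  -0.61 -1.78] open 0.0235
nose [0.6419 0.0035 0.1766] shoulder z 0.2206 travel cm [0.01 0.01 0.86]
```

```bash
sed -i 's/\.64194,\.00352/.6423,.0037/' go.py
python3 -m handwheel '[{"gripper":0,"travel":[0.05,0,0.5],"turn":0},{"gripper":0,"travel":[0,0,0.4],"turn":0},{"gripper":0,"travel":[0,0,0.4],"turn":0},{"gripper":0,"travel":[0,0,0.4],"turn":0},{"gripper":0,"travel":[0,0,0.2],"turn":0}]'
python3 go.py .118
```

```text
time: 11.02
position: [0.6461, 0.0043, 0.2095]
tcp_rot: [0.998, 0.065, -0.002, -0.006]
contact_force: [-0.2, 0.0, -1.7]
opening: 0.0233
t 11.03 pos [0.6461 0.0043 0.2095] yaw 7.47 tilt [-0.0039  0.011 ] F [-0.17  0.03 -1.7 ] open 0.0233
nose [0.6428 0.0038 0.1575] shoulder z 0.2015 travel cm [-0.04  0.05  3.95]
```

Inside the upper hole with no contact force. I'll continue down.

```bash

python3 -m handwheel '[{"gripper":0,"travel":[-0.03,0.03,0.4],"turn":0},{"gripper":0,"travel":[0,0,0.4],"turn":0},{"gripper":0,"travel":[0,0,0.4],"turn":0},{"gripper":0,"travel":[0,0,0.4],"turn":0},{"gripper":0,"travel":[0,0,0.2],"turn":0}]'
python3 go.py .118
```

```text
time: 11.65
position: [0.6457, 0.0041, 0.1901]
tcp_rot: [0.998, 0.065, -0.002, -0.006]
contact_force: [-0.2, 1.1, -1.4]
opening: 0.0234
t 11.65 pos [0.6457 0.0041 0.1901] yaw 7.47 tilt [-0.004  0.011] F [-0.24  1.06 -1.35] open 0.0234
nose [0.6424 0.0036 0.1382] shoulder z 0.1822 travel cm [-0.01  0.01  2.02]
```

```bash

python3 -m handwheel '[{"gripper":0,"travel":[0,0,0.4],"turn":0},{"gripper":0,"travel":[0,0,0.4],"turn":0},{"gripper":0,"travel":[0,0,0.4],"turn":0},{"gripper":0,"travel":[0,0,0.3],"turn":0},{"gripper":0,"travel":[0,0,0.1],"turn":0}]'
python3 go.py .118
```

```text
time: 12.28
position: [0.6456, 0.0043, 0.1729]
tcp_rot: [0.998, 0.065, -0.002, -0.006]
contact_force: [-0.6, 0.2, -1.4]
opening: 0.0235
t 12.28 pos [0.6456 0.0043 0.1729] yaw 7.47 tilt [-0.0042  0.0111] F [-0.59  0.15 -1.4 ] open 0.0235
nose [0.6423 0.0038 0.1209] shoulder z 0.1649 travel cm [-0.    0.01  0.29]
```

```bash

python3 -m handwheel '[{"gripper":0,"travel":[0,0,0.2],"turn":0},{"gripper":0,"travel":[0,0,0.15],"turn":0},{"gripper":0,"travel":[0,0,0.1],"turn":0},{"gripper":0,"travel":[0,0,0.1],"turn":0},{"gripper":0,"travel":[0,0,0.0],"turn":0}]'
python3 go.py .118
```

```text
time: 12.9
position: [0.6458, 0.0043, 0.1704]
tcp_rot: [0.998, 0.065, -0.0, -0.005]
contact_force: [-2.6, 0.5, 4.9]
opening: 0.0237
t 12.9 pos [0.6458 0.0043 0.1704] yaw 7.48 tilt [-0.0015  0.0103] F [-2.57  0.53  4.88] open 0.0237
nose [0.6427 0.0038 0.1184] shoulder z 0.1624 travel cm [-0.04  0.    0.04]
```

```bash

python3 -m handwheel '[{"gripper":0,"travel":[0,0,0.1],"turn":0},{"gripper":0,"travel":[0,0,0.1],"turn":0},{"gripper":0,"travel":[0,0,0.05],"turn":0},{"gripper":0,"travel":[0,0,0.05],"turn":0},{"gripper":0,"travel":[0,0,0.05],"turn":0}]'
python3 go.py .118
python3 -m handwheel '[{"gripper":1,"travel":[0,0,0.05],"turn":0},{"gripper":1,"travel":[0,0,0],"turn":0},{"gripper":1,"travel":[0,0,0],"turn":0},{"gripper":1,"travel":[0,0,0],"turn":0},{"gripper":1,"travel":[0,0,0],"turn":0}]'
python3 go.py .118
```

```text
time: 13.52
position: [0.6458, 0.0043, 0.1694]
tcp_rot: [0.998, 0.065, 0.001, -0.005]
contact_force: [-4.8, -0.0, 6.3]
opening: 0.0234
t 13.53 pos [0.6458 0.0043 0.1694] yaw 7.49 tilt [0.0005 0.0097] F [-4.81 -0.03  6.28] open 0.0234
nose [0.6428 0.0038 0.1174] shoulder z 0.1614 travel cm [-0.05 -0.   -0.06]
time: 14.15
position: [0.6463, 0.0042, 0.1671]
tcp_rot: [0.998, 0.065, 0.001, -0.005]
contact_force: [0.2, 0.3, -0.2]
opening: 0.0854
t 14.15 pos [0.6463 0.0042 0.1671] yaw 7.48 tilt [0.0004 0.0099] F [ 0.18  0.32 -0.19] open 0.0854
nose [0.6433 0.0037 0.1151] shoulder z 0.1591 travel cm [-0.09 -0.02 -0.29]
```

Released, and the force is zero. I'll retreat straight up and check.

```bash

python3 -m handwheel '[{"gripper":1,"travel":[0,0,-1],"turn":0},{"gripper":1,"travel":[0,0,-3],"turn":0},{"gripper":1,"travel":[0,0,-3],"turn":0},{"gripper":1,"travel":[0,0,-2],"turn":0},{"gripper":1,"travel":[0,0,0],"turn":0}]'
python3 - <<'E'
from d import *
import cv2
im=env.read_camera("wrist");c=env.calibration("wrist");delta(None)
p=[proj(c,[.6423,.0037,z]) for z in(.206,.162)];print(p);np.savez("w7.npz",**c)
u,v=map(int,p[0]);x0,y0=u-60,max(0,v-60);print(x0,y0)
a=cv2.resize(im[y0:y0+120,x0:x0+120,::-1],(400,400),interpolation=cv2.INTER_CUBIC)
s=env.read_camera("scene");b=cv2.resize(s[130:230,250:350,::-1],(400,400),interpolation=cv2.INTER_CUBIC)
cv2.imwrite("pics/crop7.png",cv2.convertScaleAbs(np.hstack([a,b]),alpha=1.5,beta=15))
E
```

```text
time: 14.78
position: [0.6466, 0.0032, 0.2623]
tcp_rot: [0.998, 0.065, 0.001, -0.005]
contact_force: [0.5, 0.4, -0.3]
opening: 0.0851
t 14.82 pos [0.6461 0.0033 0.261 ] yaw 7.48 tilt [0.0002 0.0099] F [-0.47 -0.59  0.13] open 0.0856
[array([319.45672835, 223.96820757]), array([320.02163609, 206.27692897])]
259 163
```

View pics/crop7.png

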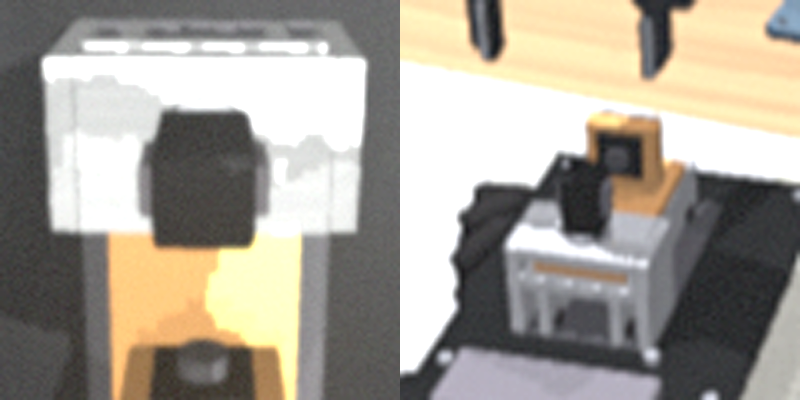

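The flange sits on the clevis, the pin is upright and both grey buttons stick out evenly. The robot is clear, so I'm handing in.

```bash
python3 -c "
from cell import env
print(env.close_job(), env.sense()['time'])"
```

```text
the job is handed in; nothing more can be done
the job is handed in; nothing more can be done
```

The carriage is home and the ball-lock pin is down through the clevis and released. I handed the job in at about 15 s of the 72 s allowed; no verdict came back.

- **Carriage:** I pushed it with shut fingers on the pad until it stalled against the stop at about 5–8 N. A later top view showed it fully in.
- **Pin:** I gripped it across its buttons, which were squeezed flush (opening 23.5 mm). I centred it over the hole from close wrist views; the hole is about 9 mm to the chassis's −y side. It slid in without contact until the flange seated at about 8 N, then I held it for over half a second and let go.
- **Last checks:** The final pictures show the flange on the clevis, the pin upright and both buttons out on both sides. The gripper was open 9 cm above, with the force reading close to zero.
- **Not confirmed:** The balls below the lower cheek can't be seen, so I take them as locked because the buttons are out and the flange is seated. I did not pull on the pin, and I did not check the motor, screwdriver and puck again; no planned move took the arm near them.

No check failed or disagreed. The top and wrist views put the hole within 0.5 mm of each other.

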